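Switch on the spraying corner in the right order

TASK

Get this modelling bench ready for spraying the clear kit parts: with a fingertip, lightly press the green switch on top of the fume extractor, then the white switch on the lamp's foot, and last the blue switch on top of the airbrush compressor, so that each goes down and stays down. Press gently, in that order only, and leave the paint shaker (orange switch) off. Do not pick up, shove or knock over the machines or any of the things lying between them.

Things in the scene. Friction and masses are not known exactly. Their poses are not given: they have to be found in the camera images.
- extractor: fume extractor, cream box 240 mm wide (its y), 130 mm deep (its x), 170 mm high, round steel grille on its front (-x) face; loose, about 1.3 kg. Origin: centre of its underside.
- extractor_switch_top (a point): centre of the top face of the green switch on the extractor: an upright round soft silicone cap 24 mm across which stands 14 mm above the flat top when off (this point is then 184 mm above the table) and 9 mm when on, in a steel collar 32 mm across and 2 mm high; at the extractor's x = -20 mm, y = 0.
- extractor_switch (a joint): how far the latching switch under the green cap is pressed down, in m: 0 = off (up), 0.005 = fully down; on from 0.0035. It moves straight down against about 2 N, then stops, and stays where it is left. The silicone cap over it gives like a spring by 0.4 mm per newton (at most 6 mm) and springs back, so the cap's top sinks about 6 mm at 2 to 3 N and 7.5 mm at 6 N.
- lamp: compact LED bench lamp, dark flat foot 220 mm long (its x), 120 mm wide, 22 mm high; a 16 mm stem stands at x = +90 mm of the foot, up to a 180 mm wide (along its y), 36 mm deep light bar 177 to 218 mm above the table; loose, about 1.2 kg. Origin: centre of its underside.
- lamp_switch_top (a point): centre of the top face of the white switch on the lamp's foot, same kind and size as the green one (soft 24 mm cap, 14 mm proud when off, collar 32 mm); 36 mm above the table when off; at the lamp's x = -65 mm, y = 0, so 155 mm from the stem.
- lamp_switch (a joint): how far the switch under the white cap is pressed down, in m: 0 = off, 0.005 = fully down, stays where it is left; on from 0.0035. Same resistance and soft cap as the green one.
- compressor: airbrush compressor, light grey box with dark end caps, 160 mm wide (its y), 114 mm deep, 105 mm high, with a round gauge and brass outlet on its front (-x); loose, about 1.1 kg. Origin: centre of its underside.
- compressor_switch_top (a point): centre of the top face of the blue switch in the middle of the compressor's top, same kind and size (soft 24 mm cap, 14 mm proud when off, collar 32 mm); 119 mm above the table when off.
- compressor_switch (a joint): how far the switch under the blue cap is pressed down, in m: 0 = off, 0.005 = fully down, stays where it is left; on from 0.0035. Same resistance and soft cap.
- shaker: paint shaker, grey base 130 mm deep (its x), 100 mm wide, 45 mm high with an open black rubber cup on it (64 mm across, up to 74 mm high); to be left off and alone. Origin: centre of its underside.
- shaker_switch (a joint): how far the switch under the orange cap on the shaker (24 mm across, at its x = -42 mm, up to 59 mm high) is pressed down, in m: 0 = off, 0.005 = fully down; to stay at 0.
- airbrush: steel airbrush, 155 mm long, lying in a stand on a dark round foot 84 mm across, 143 mm high in all; loose, leave alone. Origin: centre of its underside.
- jar_red: red paint jar with white cap, 35 mm across, 46 mm high; loose, leave alone. Origin: centre of its underside.
- jar_grey: blue-grey paint jar with white cap, 35 mm across, 46 mm high; loose, leave alone. Origin: centre of its underside.
- sprue: clear plastic kit frame with fuselage shells, 150 mm (its x) by 200 mm, up to 21 mm high, lying flat in front of the robot; loose, leave alone. Origin: centre of its underside.
- nippers: side cutters with red handles, 140 mm long along their x, 12 mm high; loose, leave alone. Origin: underside, about mid-length.
- brush: paint brush, 160 mm long along its x, 9 mm thick; loose, leave alone. Origin: underside, about mid-length.

How it is judged:
By the outcome, as a careful person would: the job done as asked, in the order asked, and still so for the second after the job is handed in, with the robot touching nothing.
It also fails if it takes over 54 s, if anything falls off the work surface, if the arm or the gripper's body presses on something with over 40 N, if the wrist force passes 120 N, or if a joint passes its speed limit or range.

ROBOT

A 6-joint arm with a two-finger parallel gripper is mounted at the origin on the work surface. World frame = base frame: x ahead of the robot, y to its left, z up, the work surface at z = 0. Lengths are in m, angles in rad, forces in N, time in s.
With the tool pointing down it reaches from about 0.375 to 0.9 m from the base axis. Payload 3.1 kg.
Tool frame: the origin (TCP) lies at the very end of the fingers, on their centre line; the grasp point (between the pads) lies 19 mm behind it; z points along the fingers, y is the direction in which the jaws open and shut (so a half turn about z gives the same grasp; the last joint's range is limited). The gripper opens to 85 mm and grips with 20 to 120 N. Pads are 22 mm wide; open, the fingers measure 114 mm over their backs; the gripper's body (76 mm by 85 mm) begins 54 mm behind the grasp point. The pads swing forward as they close: fully open they stand 13 mm farther back than shut.
Start: joints at [-1.345, 0.527, 1.433, -0, 1.181, -0.178], TCP at [0.246, -0.575, 0.231] pointing down, gripper open.
Joint ranges: [-3.08, 3.08], [-0.75, 2.2], [0.22, 2.44], [-1.43, 4.57], [0, 2.65], [-2.85, 2.85]. Speed limits (rad/s): [2.79, 2.79, 3.14, 3.14, 3.14, 3.14].

INTERFACE

Orientations are given as a unit quaternion [x, y, z, w].
In Python, from station import manip gives the robot as it stands.
- The arm moves only by the tool send_rows, never from a script. Its argument "motion" is a list of rows, each an object with "gripper": the finger opening in mm, from 0 to 85.4; "travel": the shift along the tool's x, y, z in mm, a list of three; "rotation": the turn, a rotation vector about the tool's x, y, z in degrees, a list of three. In form: [{"gripper": gripper, "travel": [x, y, z], "rotation": [ax, ay, az]}, ...]. A call has 1 to 12 rows; each row shifts and turns the commanded pose from where the row before left it, along the tool's axes as they then stand; what a row does not reach is not made up. A row lasts 1/12 s, in which the tool goes at most 41.7 mm and 7.16 degrees, less where a joint would pass 70% of its speed; a pose out of reach is approached as far as the arm can. A call is refused whole if a number of a shift passes 41.7 or a number of a turn 7.16, either way. A call with a gripper value outside its range is refused whole. The fingers move at their own pace and stop on an object; "newtons" is the grip in N (left out, the last holds). Time passes only in rows, so rows that do not move let the fingers close. It gives the time, the measured TCP pose, the force and the opening at its end, in the units of the state.
- manip.sense(): the state, without advancing time (a new reading comes with each control period).
- manip.snapshot(name): name is "scene" or "top" or "wrist"; returns the picture (480x640x3 uint8, red, green, blue); there is no depth.
- manip.calibration(name): a dict with "fx", "fy", "cx", "cy" (pixels), "cam_to_world" (4x4, takes a point from camera to world coordinates). Camera axes: x right, y down, z forward; pixel columns grow to the right and rows downward; lengths in m; the calibration is good to about 2 mm. A picture is of the moment at which its call begins: read the wrist's pose just before it. calibration takes no time and is no camera call; for the wrist camera it gives the pose at the moment of the call.
- manip.sign_off(): hands the job in, once; it reports no verdict.
The state is a dict: "t": time; "q": joint angles; "qd": joint speeds; "tau": joint torques, N m; "tcp_pos": TCP position; "tool_rot": TCP orientation; "force": force on the tool from outside, world axes, zero at the start; "ft_torque": the same for the moment, N m; "finger_gap": opening from 0.0 (shut) to 1.0 (fully open).
Only numpy, scipy, OpenCV 4.12 (cv2) and the standard library are available. Lean on these libraries where they do the work, as an engineer would, in place of code of your own. Each camera call takes 0.05 s, during which the arm holds its last target. There are 200 camera calls.

## Working session

There is one attempt and no reset: what is moved stays moved. The work goes in short steps, Python scripts to look and compute and a tool call to move; the robot and the scene stay as the last step left them, time stands still between calls to the robot, and variables do not carry over. Pictures are saved under pics/ and viewed, about 8 in all and at most 12, crops included, and the job is handed in when it is done.

Besides the shell and the picture viewer there is one more tool, called in YAML: its name, and indented under it one key for each argument. send_rows: Moves the arm, as the interface text tells. Its arguments: {"type":"object","properties":{"motion":{"type":"array","items":{"type":"object","properties":{"gripper":{"type":"number"},"travel":{"type":"array","items":{"type":"number"}},"rotation":{"type":"array","items":{"type":"number"}}}}},"newtons":{"type":"number"}},"required":["motion"]}

```bash
mkdir -p pics
python3 - <<'E'
from station import manip
import cv2
for n in("scene","top"):
    cv2.imwrite(f"pics/{n}0.png",manip.snapshot(n)[:,:,::-1])
    c=manip.calibration(n);print(n,c)
s=manip.sense();print({k:s[k] for k in("t","tcp_pos","tool_rot","force","finger_gap")})
E
```

```text
scene {'fx': 573.7252218288884, 'fy': 573.7252218288884, 'cx': 316.0605317922934, 'cy': 239.8050915995666, 'cam_to_world': array([[-0.85791191,  0.44943645, -0.24898603,  0.777295  ],
       [ 0.51373747,  0.74299472, -0.42899028,  0.50397697],
       [-0.00780856, -0.49594932, -0.86831636,  1.10540359],
       [ 0.        ,  0.        ,  0.        ,  1.        ]])}
top {'fx': 490.75699980463065, 'fy': 490.75699980463065, 'cx': 313.283962037882, 'cy': 238.4617042537308, 'cam_to_world': array([[ 0.02147305, -0.98454955,  0.17378463,  0.28989754],
       [-0.99974604, -0.02233466, -0.00300361,  0.00776927],
       [ 0.00683862, -0.17367599, -0.9847791 ,  1.3208413 ],
       [ 0.        ,  0.        ,  0.        ,  1.        ]])}
{'t': 0.1, 'tcp_pos': array([ 0.24547193, -0.57407153,  0.23042082]), 'tool_rot': array([ 9.79685531e-01,  2.00537435e-01, -1.56387052e-05, -9.98460390e-04]), 'force': array([-0.13543872,  0.61298705, -0.20980298]), 'finger_gap': 0.9982772030886946}
```

View pics/top0.png

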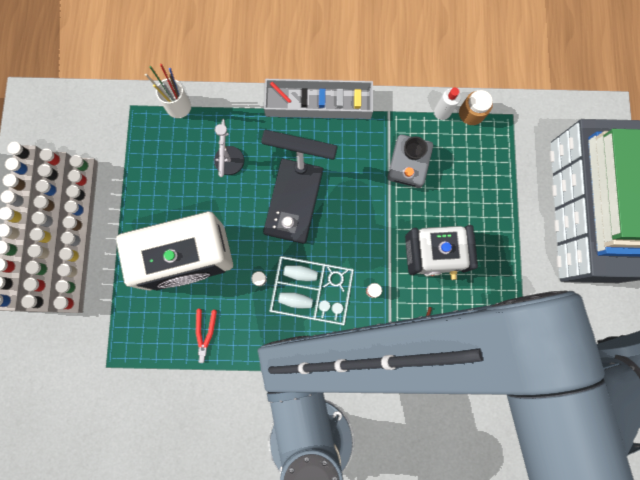

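View pics/scene0.png

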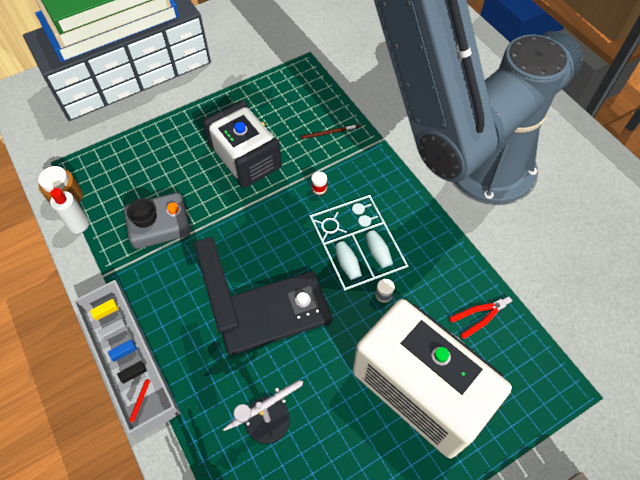

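The top view shows the green cap near (170,256), white near (287,222) and blue near (446,247). In the scene view they are near (442,355), (303,300) and (240,128). The robot's arm is to the right, over the brush.

```bash
cat > h.py <<'E'
import numpy as np,cv2
from station import manip
def ray(c,u,v):
    T=c["cam_to_world"];d=T[:3,:3]@[(u-c["cx"])/c["fx"],(v-c["cy"])/c["fy"],1];return T[:3,3],d
def atz(c,u,v,z):
    o,d=ray(c,u,v);return o+d*(z-o[2])/d[2]
def mask(im,col):
    h,s,v=[a.astype(int) for a in cv2.split(cv2.cvtColor(im,cv2.COLOR_RGB2HSV))]
    return {"g":(h>50)&(h<75)&(s>130)&(v>120),"b":(h>100)&(h<125)&(s>150)&(v>120),"w":(s<40)&(v>170)}[col]
def blob(im,col,u,v,r):
    m=mask(im,col).astype(np.uint8);k=np.zeros_like(m);cv2.circle(k,(int(u),int(v)),r,1,-1);m&=k
    n,l,st,ce=cv2.connectedComponentsWithStats(m)
    i=1+np.argmax(st[1:,4]);return ce[i],st[i]
H={"g":.184,"w":.036,"b":.119}
E
python3 - <<'E'
from h import *
P={"top":{"g":(170,256),"w":(287,222),"b":(446,247)},"scene":{"g":(442,355),"w":(303,300),"b":(240,128)}}
for n in P:
    im=cv2.imread(f"pics/{n}0.png")[:,:,::-1].copy();c=manip.calibration(n)
    for k,(u,v) in P[n].items():
        ce,st=blob(im,k,u,v,13);print(n,k,ce.round(1),st,atz(c,*ce,H[k]-.003).round(4))
c=manip.calibration("top")
print("jars/airbrush/stem bar",[atz(c,u,v,z).round(3) for u,v,z in((259,279,.046),(374,290,.046),(222,130,.14),(263,138,.218),(336,152,.218),(411,148,.07))])
from scipy.spatial.transform import Rotation as R
s=manip.sense();print(R.from_quat(s["tool_rot"]).as_matrix().round(3),s["q"].round(3))
print(manip.calibration("wrist"))
E
```

```text
top g [168.9 254.8] [164 251  10   9  68] [0.4445 0.3412 0.181 ]
top w [286.8 221.8] [282 216  11  12  99] [0.5609 0.0756 0.033 ]
top b [446.1 246.5] [442 243  10   8  64] [ 0.4896 -0.3271  0.116 ]
scene g [441.8 353.9] [435 347  14  15 164] [0.4455 0.343  0.181 ]
scene w [302.8 299.2] [295 292  16  15 175] [0.5644 0.0795 0.033 ]
scene b [239.4 126.9] [234 122  11  11  98] [ 0.4908 -0.3237  0.116 ]
jars/airbrush/stem bar [array([0.405, 0.143, 0.046]), array([ 0.383, -0.156,  0.046]), array([0.773, 0.242, 0.14 ]), array([0.723, 0.129, 0.218]), array([ 0.693, -0.045,  0.218]), array([ 0.763, -0.252,  0.07 ])]
[[ 0.92   0.393 -0.   ]
 [ 0.393 -0.92   0.002]
 [ 0.    -0.002 -1.   ]] [-1.345  0.528  1.434  0.     1.181 -0.178]
{'fx': 351.89829671179183, 'fy': 351.89829671179183, 'cx': 307.9243869136821, 'cy': 244.96022108815643, 'cam_to_world': array([[ 0.39300296, -0.87888214, -0.27039758,  0.3129661 ],
       [-0.91953086, -0.37671666, -0.11201583, -0.54559627],
       [-0.00341457,  0.29266148, -0.95621002,  0.37347547],
       [ 0.        ,  0.        ,  0.        ,  1.        ]])}
```

Both cameras agree to about 4 mm: green (0.445, 0.342), white (0.5625, 0.0775), blue (0.490, -0.3255). I'll lift the arm, shut the gripper and turn the tool so its x axis points along world +y. That puts the camera to the side, away from the lamp bar.

send_rows:
  motion:
    - {"gripper": 0,"travel": [0,0,-9],"rotation": [0,0,-6.69]}
    - {"gripper": 0,"travel": [0,0,-9],"rotation": [0,0,-6.69]}
    - {"gripper": 0,"travel": [0,0,-9],"rotation": [0,0,-6.69]}
    - {"gripper": 0,"travel": [0,0,-9],"rotation": [0,0,-6.69]}
    - {"gripper": 0,"travel": [0,0,-9],"rotation": [0,0,-6.69]}
    - {"gripper": 0,"travel": [0,0,-9],"rotation": [0,0,-6.69]}
    - {"gripper": 0,"travel": [0,0,-9],"rotation": [0,0,-6.69]}
    - {"gripper": 0,"travel": [0,0,-9],"rotation": [0,0,-6.69]}
    - {"gripper": 0,"travel": [0,0,0],"rotation": [0,0,-6.69]}
    - {"gripper": 0,"travel": [0,0,0],"rotation": [0,0,-6.69]}
    - {"gripper": 0,"travel": [0,0,0],"rotation": [0,0,0]}

```text
t: 1.02
tcp_pos: [0.2455, -0.5744, 0.303]
tool_rot: [0.706, 0.708, 0.0, -0.0]
force: [0.4, 0.3, -0.5]
finger_gap: -0.001
```

send_rows:
  motion:
    - {"gripper": 0,"travel": [20,20,0],"rotation": [0,0,0]}
    - {"gripper": 0,"travel": [20,20,0],"rotation": [0,0,0]}
    - {"gripper": 0,"travel": [20,20,0],"rotation": [0,0,0]}
    - {"gripper": 0,"travel": [20,20,0],"rotation": [0,0,0]}
    - {"gripper": 0,"travel": [20,20,0],"rotation": [0,0,0]}
    - {"gripper": 0,"travel": [20,20,0],"rotation": [0,0,0]}
    - {"gripper": 0,"travel": [20,20,0],"rotation": [0,0,0]}
    - {"gripper": 0,"travel": [20,20,0],"rotation": [0,0,0]}
    - {"gripper": 0,"travel": [20,20,0],"rotation": [0,0,0]}
    - {"gripper": 0,"travel": [20,20,0],"rotation": [0,0,0]}
    - {"gripper": 0,"travel": [20,20,0],"rotation": [0,0,0]}
    - {"gripper": 0,"travel": [20,20,0],"rotation": [0,0,0]}

```text
t: 2.02
tcp_pos: [0.4861, -0.3332, 0.3028]
tool_rot: [0.708, 0.706, 0.0, -0.001]
force: [0.1, -0.3, 1.4]
finger_gap: 0.001
```

send_rows:
  motion:
    - {"gripper": 0,"travel": [30,0,0],"rotation": [0,0,0]}
    - {"gripper": 0,"travel": [30,0,0],"rotation": [0,0,0]}
    - {"gripper": 0,"travel": [30,0,0],"rotation": [0,0,0]}
    - {"gripper": 0,"travel": [30,0,0],"rotation": [0,0,0]}
    - {"gripper": 0,"travel": [30,0,0],"rotation": [0,0,0]}
    - {"gripper": 0,"travel": [30,0,0],"rotation": [0,0,0]}
    - {"gripper": 0,"travel": [30,0,0],"rotation": [0,0,0]}
    - {"gripper": 0,"travel": [30,0,0],"rotation": [0,0,0]}
    - {"gripper": 0,"travel": [30,0,0],"rotation": [0,0,0]}
    - {"gripper": 0,"travel": [30,0,0],"rotation": [0,0,0]}
    - {"gripper": 0,"travel": [30,0,0],"rotation": [0,0,0]}
    - {"gripper": 0,"travel": [30,0,0],"rotation": [0,0,0]}

```text
t: 3.02
tcp_pos: [0.4847, 0.0269, 0.303]
tool_rot: [0.708, 0.706, -0.0, -0.0]
force: [-0.2, -0.2, -0.5]
finger_gap: -0.004
```

send_rows:
  motion:
    - {"gripper": 0,"travel": [30,0,0],"rotation": [0,0,0]}
    - {"gripper": 0,"travel": [30,0,0],"rotation": [0,0,0]}
    - {"gripper": 0,"travel": [30,0,0],"rotation": [0,0,0]}
    - {"gripper": 0,"travel": [30,0,0],"rotation": [0,0,0]}
    - {"gripper": 0,"travel": [30,-4,0],"rotation": [0,0,0]}
    - {"gripper": 0,"travel": [30,-6,0],"rotation": [0,0,0]}
    - {"gripper": 0,"travel": [30,-6,0],"rotation": [0,0,0]}
    - {"gripper": 0,"travel": [28,-8,0],"rotation": [0,0,0]}
    - {"gripper": 0,"travel": [20,-8,0],"rotation": [0,0,0]}
    - {"gripper": 0,"travel": [10,-8,0],"rotation": [0,0,0]}
    - {"gripper": 0,"travel": [0,0,0],"rotation": [0,0,0]}

```text
t: 3.93
tcp_pos: [0.443, 0.2949, 0.3028]
tool_rot: [0.706, 0.708, -0.001, -0.001]
force: [0.4, -0.5, -0.1]
finger_gap: 0.003
```

Run:
```python
from h import *
s=manip.sense();c=manip.calibration("wrist");im=manip.snapshot("wrist")
print(s["tcp_pos"],s["q"].round(2),s["force"])
for p in((.445,.342,.184),tuple(s["tcp_pos"])):
    T=np.linalg.inv(c["cam_to_world"]);q=T[:3,:3]@p+T[:3,3];print(p,c["fx"]*q[0]/q[2]+c["cx"],c["fy"]*q[1]/q[2]+c["cy"])
cv2.imwrite("pics/w1.png",im[:,:,::-1])
m=mask(im,"g").astype(np.uint8);n,l,st,ce=cv2.connectedComponentsWithStats(m)
for i in range(1,n):
    if st[i,4]>150: print(ce[i],st[i],atz(c,*ce[i],.181))
```

```text
[0.44302474 0.29486837 0.30283611] [0.38 0.32 1.57 0.   1.25 0.37] [ 0.37569348 -0.48544936 -0.09173464]
(0.445, 0.342, 0.184) 313.0319853779086 176.0890055896516
(np.float64(0.4430247379147387), np.float64(0.2948683684298275), np.float64(0.30283611371194696)) 310.8127821674113 309.7694644952958
[311.20786517 174.52106742] [297 160  29  30 712] [0.4436743  0.34283485 0.181     ]
```

View pics/w1.png

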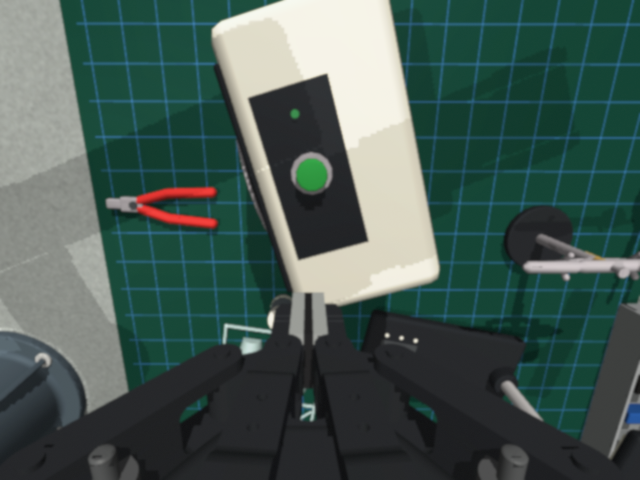

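The wrist view shows the green cap at (311,174), which is (0.4437, 0.3428). That agrees with the earlier fix.

send_rows:
  motion:
    - {"gripper": 0,"travel": [16,0,0],"rotation": [0,0,0]}
    - {"gripper": 0,"travel": [16,1,0],"rotation": [0,0,0]}
    - {"gripper": 0,"travel": [16,0,10],"rotation": [0,0,0]}
    - {"gripper": 0,"travel": [0,0,20],"rotation": [0,0,0]}
    - {"gripper": 0,"travel": [0,0,20],"rotation": [0,0,0]}
    - {"gripper": 0,"travel": [0,0,20],"rotation": [0,0,0]}
    - {"gripper": 0,"travel": [0,0,20],"rotation": [0,0,0]}
    - {"gripper": 0,"travel": [0,0,14],"rotation": [0,0,0]}
    - {"gripper": 0,"travel": [0,0,6],"rotation": [0,0,0]}
    - {"gripper": 0,"travel": [0,0,3],"rotation": [0,0,0]}
    - {"gripper": 0,"travel": [0,0,0],"rotation": [0,0,0]}
    - {"gripper": 0,"travel": [0,0,0],"rotation": [0,0,0]}

```text
t: 4.98
tcp_pos: [0.4469, 0.3412, 0.1911]
tool_rot: [0.707, 0.707, 0.001, 0.0]
force: [0.6, 0.1, 0.2]
finger_gap: -0.005
```

send_rows:
  motion:
    - {"gripper": 0,"travel": [0,0,2],"rotation": [0,0,0]}
    - {"gripper": 0,"travel": [0,0,2],"rotation": [0,0,0]}
    - {"gripper": 0,"travel": [0,0,1],"rotation": [0,0,0]}
    - {"gripper": 0,"travel": [0,0,1],"rotation": [0,0,0]}
    - {"gripper": 0,"travel": [0,0,1],"rotation": [0,0,0]}
    - {"gripper": 0,"travel": [0,0,1],"rotation": [0,0,0]}
    - {"gripper": 0,"travel": [0,0,0],"rotation": [0,0,0]}
    - {"gripper": 0,"travel": [0,0,0],"rotation": [0,0,0]}

```text
t: 5.65
tcp_pos: [0.4461, 0.3415, 0.1825]
tool_rot: [0.707, 0.707, 0.0, 0.0]
force: [-1.2, -0.3, 2.1]
finger_gap: -0.002
```

send_rows:
  motion:
    - {"gripper": 0,"travel": [0,0,1],"rotation": [0,0,0]}
    - {"gripper": 0,"travel": [0,0,1],"rotation": [0,0,0]}
    - {"gripper": 0,"travel": [0,0,1],"rotation": [0,0,0]}
    - {"gripper": 0,"travel": [0,0,1],"rotation": [0,0,0]}
    - {"gripper": 0,"travel": [0,0,0],"rotation": [0,0,0]}
    - {"gripper": 0,"travel": [0,0,0],"rotation": [0,0,0]}

```text
t: 6.15
tcp_pos: [0.4461, 0.3415, 0.1783]
tool_rot: [0.707, 0.707, 0.0, -0.0]
force: [-0.4, 1.0, 2.5]
finger_gap: -0.001
```

send_rows:
  motion:
    - {"gripper": 0,"travel": [0,0,0.8],"rotation": [0,0,0]}
    - {"gripper": 0,"travel": [0,0,0],"rotation": [0,0,0]}
    - {"gripper": 0,"travel": [0,0,0],"rotation": [0,0,0]}

```text
t: 6.4
tcp_pos: [0.4461, 0.3415, 0.1777]
tool_rot: [0.707, 0.707, 0.0, -0.0]
force: [-1.0, 0.1, 3.3]
finger_gap: 0.003
```

send_rows:
  motion:
    - {"gripper": 0,"travel": [0,0,0.8],"rotation": [0,0,0]}
    - {"gripper": 0,"travel": [0,0,0],"rotation": [0,0,0]}
    - {"gripper": 0,"travel": [0,0,0],"rotation": [0,0,0]}

```text
t: 6.65
tcp_pos: [0.4461, 0.3415, 0.177]
tool_rot: [0.707, 0.707, 0.0, 0.0]
force: [-1.8, 0.1, 5.1]
finger_gap: 0.004
```

The force now rises at about the cap's own stiffness, so the switch has bottomed. I'll lift off, move towards the lamp and look.

send_rows:
  motion:
    - {"gripper": 0,"travel": [0,0,-3],"rotation": [0,0,0]}
    - {"gripper": 0,"travel": [0,0,-10],"rotation": [0,0,0]}
    - {"gripper": 0,"travel": [0,0,-27],"rotation": [0,0,0]}
    - {"gripper": 0,"travel": [0,0,-40],"rotation": [0,0,0]}
    - {"gripper": 0,"travel": [0,0,-30],"rotation": [0,0,0]}
    - {"gripper": 0,"travel": [0,0,-10],"rotation": [0,0,0]}

```text
t: 7.15
tcp_pos: [0.4483, 0.3424, 0.3021]
tool_rot: [0.707, 0.707, 0.004, 0.002]
force: [-0.1, -0.2, 0.7]
finger_gap: -0.001
```

send_rows:
  motion:
    - {"gripper": 0,"travel": [-30,10,0],"rotation": [0,0,0]}
    - {"gripper": 0,"travel": [-30,10,0],"rotation": [0,0,0]}
    - {"gripper": 0,"travel": [-30,10,0],"rotation": [0,0,0]}
    - {"gripper": 0,"travel": [-30,10,0],"rotation": [0,0,0]}
    - {"gripper": 0,"travel": [-30,10,0],"rotation": [0,0,0]}
    - {"gripper": 0,"travel": [-30,10,0],"rotation": [0,0,0]}
    - {"gripper": 0,"travel": [-30,10,0],"rotation": [0,0,0]}
    - {"gripper": 0,"travel": [-30,10,0],"rotation": [0,0,0]}
    - {"gripper": 0,"travel": [-30,10,0],"rotation": [0,0,0]}
    - {"gripper": 0,"travel": [-25,10,0],"rotation": [0,0,0]}
    - {"gripper": 0,"travel": [-15,15,0],"rotation": [0,0,0]}
    - {"gripper": 0,"travel": [0,0,0],"rotation": [0,0,0]}

```text
t: 8.15
tcp_pos: [0.5635, 0.0277, 0.2962]
tool_rot: [0.708, 0.706, -0.0, 0.001]
force: [-0.0, 0.5, 0.5]
finger_gap: 0.003
```

Run:
```python
from h import *
s=manip.sense();c=manip.calibration("wrist");im=manip.snapshot("wrist")
print(s["t"],s["tcp_pos"],s["q"].round(2),s["force"])
T=np.linalg.inv(c["cam_to_world"]);q=T[:3,:3]@(.5625,.0775,.036)+T[:3,3];u,v=c["fx"]*q[0]/q[2]+c["cx"],c["fy"]*q[1]/q[2]+c["cy"];print(u,v)
ce,st=blob(im,"w",u,v,24);print(ce,st,atz(c,*ce,.033))
sc=manip.snapshot("scene");cc=manip.calibration("scene")
for k,a in(("g",(442,357)),("b",(240,127))):
    ce,st=blob(sc,k,*a,15);print(k,ce,st,atz(cc,*ce,H[k]-.003))
a=sc[250:450,320:520];b=cv2.imread("pics/scene0.png")[250:450,320:520,::-1]
x=np.hstack([cv2.resize(np.ascontiguousarray(i),(400,400)) for i in(b,a)])
cv2.imwrite("pics/cmp.png",x[:,:,::-1]);cv2.imwrite("pics/w2.png",im[:,:,::-1])
```

```text
8.15 [0.56349836 0.02768043 0.29619511] [-0.15  0.37  1.51 -0.    1.26 -0.14] [-0.030185    0.47589578  0.51777397]
307.92722159785296 160.02603746420033
[307.14194577 159.93141946] [293 146  29  28 627] [0.56161846 0.0774244  0.033     ]
g [441.17532468 354.63636364] [435 348  14  15 154] [0.4472013 0.3435205 0.181    ]
b [239.31081081 125.72972973] [235 122  10   9  74] [ 0.48950495 -0.32682829  0.116     ]
```

View pics/w2.png

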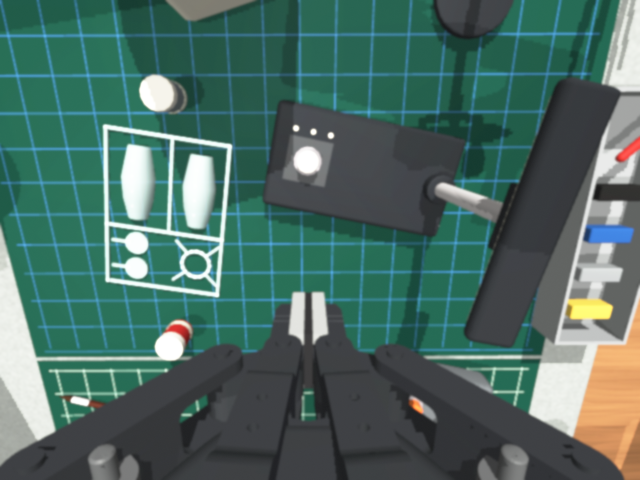

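View pics/cmp.png

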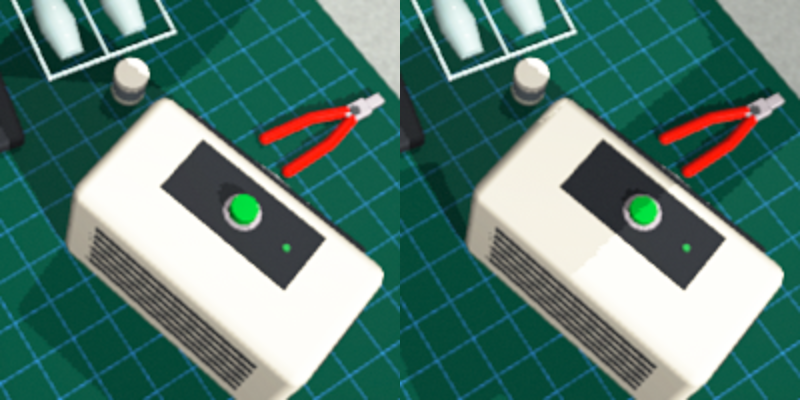

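The wrist view shows the white cap at (307,160), which is (0.5616, 0.0774). The light bar is well to the right. The before/after crops show the extractor unmoved and its cap lower.

send_rows:
  motion:
    - {"gripper": 0,"travel": [25,-1,0],"rotation": [0,0,0]}
    - {"gripper": 0,"travel": [25,-1,0],"rotation": [0,0,0]}
    - {"gripper": 0,"travel": [0,0,20],"rotation": [0,0,0]}
    - {"gripper": 0,"travel": [0,0,30],"rotation": [0,0,0]}
    - {"gripper": 0,"travel": [0,0,35],"rotation": [0,0,0]}
    - {"gripper": 0,"travel": [0,0,35],"rotation": [0,0,0]}
    - {"gripper": 0,"travel": [0,0,35],"rotation": [0,0,0]}
    - {"gripper": 0,"travel": [0,0,30],"rotation": [0,0,0]}
    - {"gripper": 0,"travel": [0,0,25],"rotation": [0,0,0]}
    - {"gripper": 0,"travel": [0,0,18],"rotation": [0,0,0]}
    - {"gripper": 0,"travel": [0,0,10],"rotation": [0,0,0]}
    - {"gripper": 0,"travel": [0,0,0],"rotation": [0,0,0]}

```text
t: 9.25
tcp_pos: [0.5567, 0.0825, 0.0566]
tool_rot: [0.706, 0.708, -0.002, -0.002]
force: [-0.1, -0.2, -0.1]
finger_gap: 0.005
```

send_rows:
  motion:
    - {"gripper": 0,"travel": [0,0,5],"rotation": [0,0,0]}
    - {"gripper": 0,"travel": [0,0,3],"rotation": [0,0,0]}
    - {"gripper": 0,"travel": [0,0,2],"rotation": [0,0,0]}
    - {"gripper": 0,"travel": [0,0,1],"rotation": [0,0,0]}
    - {"gripper": 0,"travel": [0,0,0],"rotation": [0,0,0]}
    - {"gripper": 0,"travel": [0,0,0],"rotation": [0,0,0]}

```text
t: 9.75
tcp_pos: [0.5595, 0.0814, 0.0483]
tool_rot: [0.707, 0.707, 0.0, 0.0]
force: [0.5, -0.8, 0.6]
finger_gap: 0.003
```

send_rows:
  motion:
    - {"gripper": 0,"travel": [-4,2,3],"rotation": [0,0,0]}
    - {"gripper": 0,"travel": [0,0,4],"rotation": [0,0,0]}
    - {"gripper": 0,"travel": [0,0,2],"rotation": [0,0,0]}
    - {"gripper": 0,"travel": [0,0,0],"rotation": [0,0,0]}
    - {"gripper": 0,"travel": [0,0,0],"rotation": [0,0,0]}
    - {"gripper": 0,"travel": [0,0,0],"rotation": [0,0,0]}

```text
t: 10.25
tcp_pos: [0.5611, 0.0775, 0.0386]
tool_rot: [0.707, 0.707, -0.0, -0.0]
force: [0.1, -0.2, 0.6]
finger_gap: -0.003
```

send_rows:
  motion:
    - {"gripper": 0,"travel": [0,0,1],"rotation": [0,0,0]}
    - {"gripper": 0,"travel": [0,0,1],"rotation": [0,0,0]}
    - {"gripper": 0,"travel": [0,0,1],"rotation": [0,0,0]}
    - {"gripper": 0,"travel": [0,0,1],"rotation": [0,0,0]}
    - {"gripper": 0,"travel": [0,0,1],"rotation": [0,0,0]}
    - {"gripper": 0,"travel": [0,0,1],"rotation": [0,0,0]}
    - {"gripper": 0,"travel": [0,0,0],"rotation": [0,0,0]}
    - {"gripper": 0,"travel": [0,0,0],"rotation": [0,0,0]}

```text
t: 10.92
tcp_pos: [0.5612, 0.0775, 0.0327]
tool_rot: [0.707, 0.707, 0.0, 0.0]
force: [-0.5, -0.2, 2.1]
finger_gap: -0.0
```

send_rows:
  motion:
    - {"gripper": 0,"travel": [0,0,1],"rotation": [0,0,0]}
    - {"gripper": 0,"travel": [0,0,1],"rotation": [0,0,0]}
    - {"gripper": 0,"travel": [0,0,1],"rotation": [0,0,0]}
    - {"gripper": 0,"travel": [0,0,0],"rotation": [0,0,0]}
    - {"gripper": 0,"travel": [0,0,0],"rotation": [0,0,0]}

```text
t: 11.33
tcp_pos: [0.5613, 0.0775, 0.0298]
tool_rot: [0.707, 0.707, 0.0, 0.0]
force: [-0.9, 0.3, 3.4]
finger_gap: 0.002
```

send_rows:
  motion:
    - {"gripper": 0,"travel": [0,0,0.7],"rotation": [0,0,0]}
    - {"gripper": 0,"travel": [0,0,0],"rotation": [0,0,0]}
    - {"gripper": 0,"travel": [0,0,0],"rotation": [0,0,0]}

```text
t: 11.58
tcp_pos: [0.5612, 0.0775, 0.0292]
tool_rot: [0.707, 0.707, 0.0, 0.0]
force: [-0.3, 0.3, 4.6]
finger_gap: -0.003
```

The white switch has bottomed too (4.6 N, 6.8 mm down). Next I'll lift off and move to the compressor.

send_rows:
  motion:
    - {"gripper": 0,"travel": [0,0,-3],"rotation": [0,0,0]}
    - {"gripper": 0,"travel": [0,0,-10],"rotation": [0,0,0]}
    - {"gripper": 0,"travel": [0,0,-22],"rotation": [0,0,0]}
    - {"gripper": 0,"travel": [0,0,-30],"rotation": [0,0,0]}
    - {"gripper": 0,"travel": [0,0,-35],"rotation": [0,0,0]}
    - {"gripper": 0,"travel": [0,0,-35],"rotation": [0,0,0]}
    - {"gripper": 0,"travel": [0,0,-35],"rotation": [0,0,0]}
    - {"gripper": 0,"travel": [0,0,-30],"rotation": [0,0,0]}
    - {"gripper": 0,"travel": [0,0,-15],"rotation": [0,0,0]}
    - {"gripper": 0,"travel": [0,0,0],"rotation": [0,0,0]}

```text
t: 12.42
tcp_pos: [0.5635, 0.0773, 0.2488]
tool_rot: [0.707, 0.707, 0.003, 0.004]
force: [1.8, -0.5, -0.1]
finger_gap: 0.003
```

send_rows:
  motion:
    - {"gripper": 0,"travel": [-20,-3,0],"rotation": [0,0,0]}
    - {"gripper": 0,"travel": [-30,-5,0],"rotation": [0,0,0]}
    - {"gripper": 0,"travel": [-30,-5,0],"rotation": [0,0,0]}
    - {"gripper": 0,"travel": [-30,-5,0],"rotation": [0,0,0]}
    - {"gripper": 0,"travel": [-30,-5,0],"rotation": [0,0,0]}
    - {"gripper": 0,"travel": [-30,-5,0],"rotation": [0,0,0]}
    - {"gripper": 0,"travel": [-30,-5,0],"rotation": [0,0,0]}
    - {"gripper": 0,"travel": [-30,-5,0],"rotation": [0,0,0]}
    - {"gripper": 0,"travel": [-30,-5,0],"rotation": [0,0,0]}
    - {"gripper": 0,"travel": [-30,-5,0],"rotation": [0,0,0]}
    - {"gripper": 0,"travel": [-30,-5,0],"rotation": [0,0,0]}
    - {"gripper": 0,"travel": [-30,-5,0],"rotation": [0,0,0]}

```text
t: 13.42
tcp_pos: [0.5019, -0.2734, 0.2425]
tool_rot: [0.707, 0.707, -0.0, -0.002]
force: [0.6, -0.5, 0.7]
finger_gap: -0.003
```

send_rows:
  motion:
    - {"gripper": 0,"travel": [-30,-5,0],"rotation": [0,0,0]}
    - {"gripper": 0,"travel": [-30,-5,0],"rotation": [0,0,0]}
    - {"gripper": 0,"travel": [-25,-4,0],"rotation": [0,0,0]}
    - {"gripper": 0,"travel": [-15,0,0],"rotation": [0,0,0]}
    - {"gripper": 0,"travel": [0,0,0],"rotation": [0,0,0]}
    - {"gripper": 0,"travel": [0,0,0],"rotation": [0,0,0]}

```text
t: 13.92
tcp_pos: [0.489, -0.372, 0.2428]
tool_rot: [0.707, 0.707, 0.0, -0.001]
force: [-0.2, 0.6, 0.9]
finger_gap: 0.003
```

Run:
```python
from h import *
s=manip.sense();c=manip.calibration("wrist");im=manip.snapshot("wrist")
print(s["t"],s["tcp_pos"],s["q"].round(2),s["force"])
T=np.linalg.inv(c["cam_to_world"]);q=T[:3,:3]@(.490,-.3255,.119)+T[:3,3];u,v=c["fx"]*q[0]/q[2]+c["cx"],c["fy"]*q[1]/q[2]+c["cy"];print(u,v)
ce,st=blob(im,"b",u,v,30);print(ce,st,atz(c,*ce,.116))
t=manip.snapshot("scene");a=t[220:380,180:360];b=cv2.imread("pics/scene0.png")[220:380,180:360,::-1]
x=np.vstack([np.hstack([cv2.resize(np.ascontiguousarray(i),(360,320)) for i in(b,a)]),cv2.resize(im,(720,540))[150:430]])
cv2.imwrite("pics/w3.png",x[:,:,::-1])
```

```text
13.9167 [ 0.48895991 -0.37201907  0.24281614] [-0.83  0.5   1.45  0.    1.2  -0.83] [-0.23569673  0.57203758  0.85315548]
311.43410851953286 176.64393620638072
[310.05102041 176.52332362] [296 162  29  30 686] [ 0.48897448 -0.32571471  0.116     ]
```

View pics/w3.png

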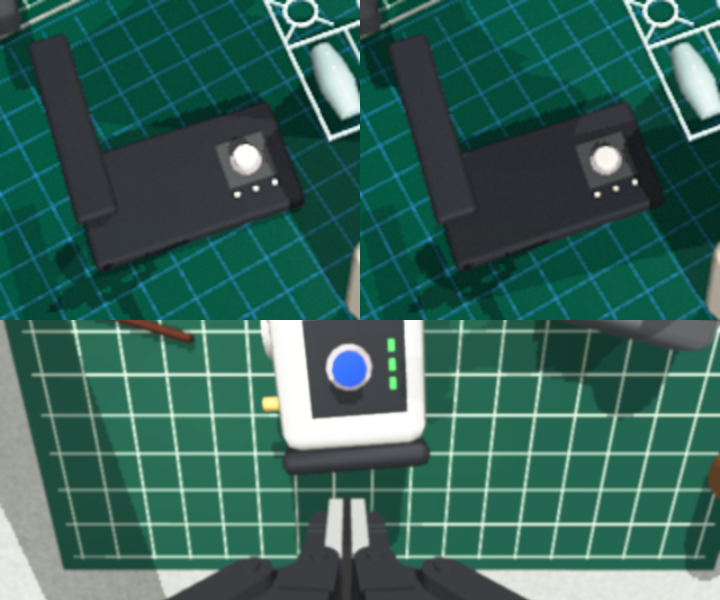

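The lamp hasn't moved and its white cap sits lower than before. The blue cap is at wrist pixel (310,177), which is (0.4890, -0.3257).

send_rows:
  motion:
    - {"gripper": 0,"travel": [15,0,0],"rotation": [0,0,0]}
    - {"gripper": 0,"travel": [20,0,0],"rotation": [0,0,0]}
    - {"gripper": 0,"travel": [11,0,10],"rotation": [0,0,0]}
    - {"gripper": 0,"travel": [0,0,20],"rotation": [0,0,0]}
    - {"gripper": 0,"travel": [0,0,25],"rotation": [0,0,0]}
    - {"gripper": 0,"travel": [0,0,25],"rotation": [0,0,0]}
    - {"gripper": 0,"travel": [0,0,20],"rotation": [0,0,0]}
    - {"gripper": 0,"travel": [0,0,10],"rotation": [0,0,0]}
    - {"gripper": 0,"travel": [0,0,4],"rotation": [0,0,0]}
    - {"gripper": 0,"travel": [0,0,0],"rotation": [0,0,0]}
    - {"gripper": 0,"travel": [0,0,0],"rotation": [0,0,0]}
    - {"gripper": 0,"travel": [0,0,0],"rotation": [0,0,0]}

```text
t: 15.02
tcp_pos: [0.4903, -0.3269, 0.1314]
tool_rot: [0.707, 0.707, 0.0, 0.001]
force: [1.1, -1.1, -0.3]
finger_gap: -0.002
```

send_rows:
  motion:
    - {"gripper": 0,"travel": [1,-1,4],"rotation": [0,0,0]}
    - {"gripper": 0,"travel": [0,0,4],"rotation": [0,0,0]}
    - {"gripper": 0,"travel": [0,0,2],"rotation": [0,0,0]}
    - {"gripper": 0,"travel": [0,0,1],"rotation": [0,0,0]}
    - {"gripper": 0,"travel": [0,0,1],"rotation": [0,0,0]}
    - {"gripper": 0,"travel": [0,0,1],"rotation": [0,0,0]}
    - {"gripper": 0,"travel": [0,0,1],"rotation": [0,0,0]}
    - {"gripper": 0,"travel": [0,0,1],"rotation": [0,0,0]}
    - {"gripper": 0,"travel": [0,0,1],"rotation": [0,0,0]}
    - {"gripper": 0,"travel": [0,0,0],"rotation": [0,0,0]}
    - {"gripper": 0,"travel": [0,0,0],"rotation": [0,0,0]}

```text
t: 15.93
tcp_pos: [0.4884, -0.3255, 0.114]
tool_rot: [0.707, 0.707, -0.0, -0.0]
force: [-1.8, -0.5, 2.0]
finger_gap: 0.001
```

send_rows:
  motion:
    - {"gripper": 0,"travel": [0,0,1],"rotation": [0,0,0]}
    - {"gripper": 0,"travel": [0,0,0.7],"rotation": [0,0,0]}
    - {"gripper": 0,"travel": [0,0,0],"rotation": [0,0,0]}
    - {"gripper": 0,"travel": [0,0,0],"rotation": [0,0,0]}

```text
t: 16.27
tcp_pos: [0.4885, -0.3257, 0.1126]
tool_rot: [0.707, 0.707, -0.0, 0.0]
force: [-1.3, 0.5, 4.3]
finger_gap: -0.001
```

send_rows:
  motion:
    - {"gripper": 0,"travel": [0,0,0.6],"rotation": [0,0,0]}
    - {"gripper": 0,"travel": [0,0,0],"rotation": [0,0,0]}
    - {"gripper": 0,"travel": [0,0,0],"rotation": [0,0,0]}

```text
t: 16.52
tcp_pos: [0.4886, -0.3257, 0.112]
tool_rot: [0.707, 0.707, 0.0, 0.0]
force: [-1.2, 1.4, 4.9]
finger_gap: -0.003
```

The blue switch has bottomed (4.9 N, 7 mm down). I'll retreat up and aside, then check.

send_rows:
  motion:
    - {"gripper": 0,"travel": [0,0,-3],"rotation": [0,0,0]}
    - {"gripper": 0,"travel": [0,0,-10],"rotation": [0,0,0]}
    - {"gripper": 0,"travel": [0,0,-25],"rotation": [0,0,0]}
    - {"gripper": 0,"travel": [0,0,-35],"rotation": [0,0,0]}
    - {"gripper": 0,"travel": [0,0,-35],"rotation": [0,0,0]}
    - {"gripper": 0,"travel": [0,0,-15],"rotation": [0,0,0]}
    - {"gripper": 0,"travel": [-20,0,0],"rotation": [0,0,0]}
    - {"gripper": 0,"travel": [-30,-15,0],"rotation": [0,0,0]}
    - {"gripper": 0,"travel": [-30,-15,0],"rotation": [0,0,0]}
    - {"gripper": 0,"travel": [-30,-15,0],"rotation": [0,0,0]}
    - {"gripper": 0,"travel": [-30,-15,0],"rotation": [0,0,0]}
    - {"gripper": 0,"travel": [-20,-10,0],"rotation": [0,0,0]}

```text
t: 17.52
tcp_pos: [0.4172, -0.4887, 0.2352]
tool_rot: [0.707, 0.707, -0.001, 0.001]
force: [0.0, -0.3, 1.1]
finger_gap: 0.0
```

send_rows:
  motion:
    - {"gripper": 0,"travel": [0,0,0],"rotation": [0,0,0]}
    - {"gripper": 0,"travel": [0,0,0],"rotation": [0,0,0]}
    - {"gripper": 0,"travel": [0,0,0],"rotation": [0,0,0]}

```text
t: 17.77
tcp_pos: [0.4186, -0.4849, 0.2347]
tool_rot: [0.707, 0.707, 0.0, -0.0]
force: [0.2, 0.1, -1.0]
finger_gap: -0.002
```

Run:
```python
from h import *
s=manip.sense();print(s["t"],s["tcp_pos"],s["force"])
t=manip.snapshot("scene");b=cv2.imread("pics/scene0.png")[:,:,::-1]
def row(y,x,h,w): return np.hstack([cv2.resize(np.ascontiguousarray(i[y:y+h,x:x+w]),(400,290)) for i in(b,t)])
x=np.vstack([row(85,100,174,240),row(180,240,174,240)])
cv2.imwrite("pics/end.png",x[:,:,::-1])
```

```text
17.7667 [ 0.41864678 -0.48491201  0.23469833] [ 0.23902279  0.11870189 -1.00088728]
```

View pics/end.png

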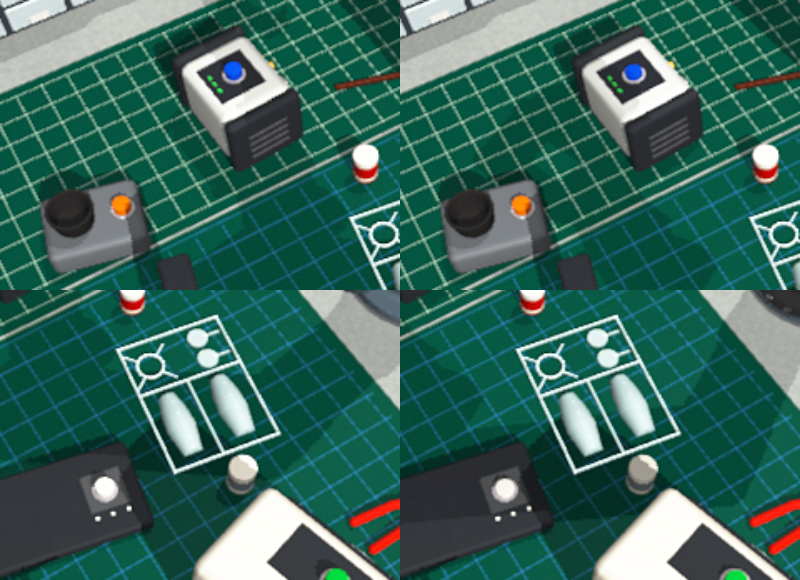

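The before/after crops show all three caps lower, the shaker's orange cap unchanged, and nothing shifted. I'm handing the job in.

```bash
python3 -c "
from station import manip
print(manip.sign_off())"
```

```text
the job is handed in; nothing more can be done
None
```

I pressed the green, white and blue switches in that order with the closed fingertips, and handed the job in at about 17.8 s of the 54 s allowed.

- **Presses:** Each cap sank about 7 mm. The last readings were 5.1 N (green), 4.6 N (white) and 4.9 N (blue). On all three the force rose past the 2 N switch resistance at the end, so I take them as fully down.
- **Final pictures:** The caps look lower than at the start. I judged this by eye from small crops; I had no direct reading of the switch joints. The shaker's orange switch looks unchanged.
- **Surroundings:** In the before/after crops, the machines and the things lying between them looked unmoved. I did not recheck the airbrush stand at the end, but the arm stayed well away from it. The arm finished clear of everything, with only sensor noise (about 1 N) on the wrist.

No check failed. The two fixed cameras differed by up to about 4 mm on the switch positions, and the wrist camera settled each one before pressing.

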